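# Index the loaded vial carousel

## Robot

A 7-joint arm with a two-finger parallel gripper is mounted at the origin on the work surface. World frame = base frame: x ahead of the robot, y to its left, z up, the work surface at z = 0. Lengths are in m, angles in rad, forces in N, time in s.
With the tool pointing down it reaches from about 0.425 to 0.95 m from the base axis. Payload 4.7 kg.
Tool frame: the origin (TCP) lies midway between the tips of the shut fingers; the grasp point (between the pads) lies 19 mm behind it (r.tcp_to_grasp is the z of the grasp point in the tool frame, in m); z points along the fingers, y is the line along which they close (so a half turn about z gives the same grasp; the last joint's range is limited). The gripper opens to 85 mm and grips with 20 to 120 N. Pads are 22 mm wide; open, the fingers measure 114 mm over their backs; the gripper's body (76 mm by 85 mm) begins 54 mm behind the grasp point. The pads swing forward as they close: fully open they stand 13 mm farther back than shut.
Start: joints at [-1.256, 0.469, -0.049, 1.532, 0.024, 1.141, -0.082], TCP at [0.227, 0.636, 0.231] pointing down, gripper open.
Joint ranges: [-2.59, 2.59], [-0.33, 1.99], [-1.39, 1.29], [0.1, 2.45], [-1.04, 4.18], [0.21, 1.99], [-2.66, 2.66]. Speed limits (rad/s): [2.57, 2.57, 3.14, 3.14, 3.14, 3.14, 3.14].

## Interface

Orientations are given as a unit quaternion [x, y, z, w].
In Python, from workcell import r gives the robot as it stands.
- The arm moves only by the tool servo_tool, never from a script. Its argument "targets" is a list of rows, each a list of 7 numbers: the shift along the tool's x, y, z scaled (see below), then the turn, a rotation vector about the tool's x, y, z scaled (see below), then the gripper's target within -1 to 1 (shut at 1, half-way at 0, fully open at -1). In form: [[x, y, z, ax, ay, az, claw], ...]. A call has 1 to 20 rows; each row shifts and turns the commanded pose from where the row before left it, along the tool's axes as they then stand; what a row does not reach is not made up. The controller multiplies each number of a shift by 20 mm and each number of a turn by 4 degrees. A row lasts 1/12 s, in which the tool goes at most 41.7 mm and 7.16 degrees, less where a joint would pass 70% of its speed; a pose out of reach is approached as far as the arm can. A call with a number of a shift or a turn outside -1 to 1 is refused whole. A call with a gripper value outside its range is refused whole. The fingers move at their own pace and stop on an object; "grip_force" is the grip in N (left out, the last holds). Time passes only in rows, so rows that do not move let the fingers close. It gives the time, the measured TCP pose, the force, the opening and the grip force at its end, in the units of the state.
- r.get_state(): the state, without advancing time (a new reading comes with each control period).
- r.read_camera(name): name is "scene" or "top" or "wrist"; returns the picture (480x640x3 uint8, red, green, blue); there is no depth.
- r.calibration(name): a dict with "fovy" (degrees; the focal length in pixels is half the picture's height over the tangent of half this angle, whatever the lens; pixels are square), "cx", "cy" (the principal point, pixels), "k1" (the pictures are not rectified: a ray, as slopes to the right and down, at radius r is drawn at 1 + k1 r^2 times it, then the intrinsics apply), "R" (3x3) and "t" (3): a world point X has camera coordinates R X + t. Camera axes: x right, y down, z forward; pixel columns grow to the right and rows downward; lengths in m; the calibration is good to about 2 mm. A picture is of the moment at which its call begins: read the wrist's pose just before it. calibration takes no time and is no camera call; for the wrist camera it gives the pose at the moment of the call.
- r.hand_in(): hands the job in; it is judged then, once.
The state is a dict: "time_s": time; "joint_positions": joint angles; "qd": joint speeds; "tau": joint torques, N m; "tool_pos": TCP position; "tool_rot": TCP orientation; "ft_force": force on the tool from outside, world axes, zero at the start; "wrist_torque": the same for the moment, N m; "width": finger opening in m; "finger_force": force on a finger pad.
Only numpy, scipy, OpenCV 4.12 (cv2) and the standard library are available. Lean on these libraries where they do the work, as an engineer would, in place of code of your own. Each camera call takes 0.05 s, during which the arm holds its last target. There are 200 camera calls.

## Task

On the bench stand two small vial carousels, each with a yellow knob on top. Take the knob of the one that is loaded with blue-capped vials and turn it clockwise until its red sprung index pin drops fully into the notch in the rim, then let go. Leave the empty carousel as it is.

Things in the scene. Friction and masses are not known exactly. Their poses are not given: they have to be found in the camera images.
- carousel_knob (a point): Knob of the loaded carousel: yellow upright bar 52 x 16 mm, 34 mm high, on the vertical axis; grip from above across its 16 mm. Point on the axis, 16 mm under the bar's top, 120 mm above the bench. x: level, along the bar towards the rim's notch (dark stroke on that end); z up; turns with the knob. Below it, in one piece: six amber vials, blue caps, tops 85 mm high, within 51 mm of the axis.
- carousel (a joint): Turn of the loaded carousel and its knob (rad), clockwise seen from above. Starts at 0.05 to 0.5; the notch meets the pin at 1.30; stops at 0 and 1.42. Light friction (0.04 N m): it stays where left, but within about 0.2 of 1.30 the sprung pin, in the notch's mouth, pulls it to centre.
- pin (a joint): Slide (m) of the loaded carousel's red index pin, level, towards the axis: 0 with its roller on the round rim of the 130 mm aluminium plate (30 to 42 mm high), 0.009 when fully in the plate's only V notch. Its 6 N spring moves it; it needs no handling. Its off-white guide block, 48 mm high, stands on the fixed dark blue base (160 mm across), out to 155 mm from the axis on that side.
- empty_carousel_notch (a point): Notch of the second carousel, alike (same base, yellow knob, red pin) but with six dark empty seats and no vials. Point 60 mm from that carousel's axis, in its notch, 42 mm above the bench; x points outward from the axis, z up. It must not be turned.

How it is judged:
By the outcome, as a careful person would: the job done as asked, in the order asked, and still so for the second after the job is handed in, with the robot touching nothing.
It also fails if it takes over 32 s, if anything falls off the work surface, if the arm or the gripper's body presses on something with over 40 N, if the wrist force passes 120 N, or if a joint passes its speed limit or range.

## Working session

There is one attempt and no reset: what is moved stays moved. The work goes in short steps, Python scripts to look and compute and a tool call to move; the robot and the scene stay as the last step left them, time stands still between calls to the robot, and variables do not carry over. Pictures are saved under pics/ and viewed, at most 10 in all, crops included, and the job is handed in when it is done.

Besides the shell and the picture viewer there is one more tool, called after "Request:" as name([rows], argument=value, ...), one row to a line, values as JSON. servo_tool: Moves the arm, as the interface text tells. Its arguments: {"type":"object","properties":{"targets":{"type":"array","items":{"type":"array","items":{"type":"number","minimum":-1,"maximum":1}}},"grip_force":{"type":"number"}},"required":["targets"]}

```bash
mkdir -p pics; cat > h.py <<'E'
import numpy as np, cv2
from workcell import r
def snap(n,f):
    c=r.calibration(n); im=r.read_camera(n); cv2.imwrite(f'pics/{f}.png',im[:,:,::-1]); return im,c
def ray(c,uv):
    f=240/np.tan(np.radians(c['fovy'])/2); d=(np.array(uv,float)-[c['cx'],c['cy']])/f
    p=d.copy()
    for _ in range(20): p=d/(1+c['k1']*(p@p))
    R=np.array(c['R']);t=np.array(c['t'])
    return -R.T@t, R.T@np.array([p[0],p[1],1])
def at(c,uv,z):
    o,d=ray(c,uv); return o+d*(z-o[2])/d[2]
E
python3 - <<'E'
from h import *
import numpy as np
for n in('top','scene'):
    im,c=snap(n,n+'0'); print(n,c)
    np.save(f'{n}.npy',im)
s=r.get_state();print(s['time_s'],s['tool_pos'],s['tool_rot'],r.tcp_to_grasp)
E
```

```text
top {'fovy': 43.70181442596753, 'cx': 318.53319188715915, 'cy': 237.9335381993186, 'k1': -0.05222868401701844, 'R': array([[ 0.0132721 , -0.99990041,  0.00479899],
       [-0.98223836, -0.01393573, -0.1871192 ],
       [ 0.18716744, -0.00223029, -0.98232549]]), 't': array([0.01862894, 0.56449028, 1.08161826])}
scene {'fovy': 57.25780407729085, 'cx': 321.3727529554374, 'cy': 249.2598300851676, 'k1': -0.007245938978286697, 'R': array([[ 0.0788889 ,  0.99685562,  0.00744471],
       [ 0.84189379, -0.06262264, -0.53599744],
       [-0.53384585,  0.0485519 , -0.84418678]]), 't': array([-0.08259349, -0.42764339,  1.15193502])}
0.1 [0.22734203 0.63501717 0.23036152] [ 1.71038120e-01  9.85264025e-01 -8.68544759e-04 -9.42561488e-05] -0.0187
```

View pics/top0.png

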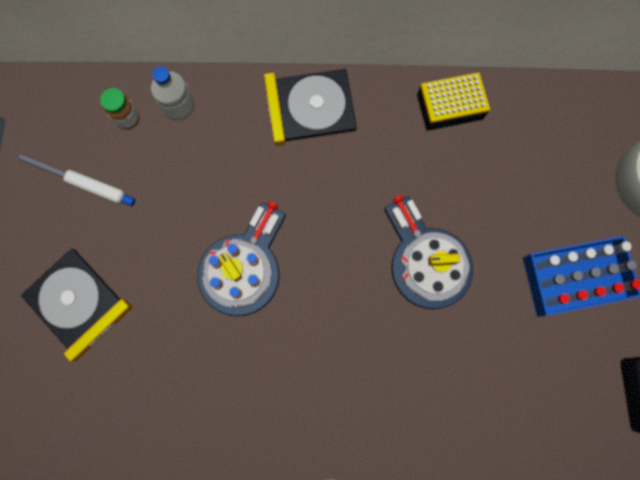

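View pics/scene0.png

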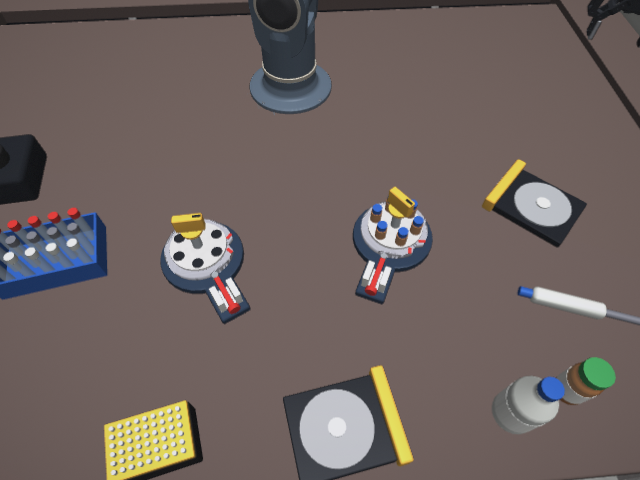

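The loaded carousel is at about (237,272) in the top view and (393,230) in the scene view. The empty one is at about (432,267). The loaded pin points up and right, and the notch end of the bar points up and left.

```bash
python3 - <<'E'
from h import *
a=np.load('top.npy')[195:320,190:290]; b=np.load('scene.npy')[175:305,340:440]
f=lambda x:cv2.resize(x,(390,500),interpolation=cv2.INTER_CUBIC)
cv2.imwrite('pics/crop.png',np.hstack([f(a),f(b)])[:,:,::-1])
P={}
for n,(x0,y0,x1,y1) in dict(top=(200,235,275,300),scene=(375,180,420,222)).items():
    im=np.load(n+'.npy'); c=r.calibration(n)
    h=cv2.cvtColor(im,cv2.COLOR_RGB2HSV)
    m=((h[...,0]>18)&(h[...,0]<35)&(h[...,1]>150)&(h[...,2]>90)).astype(np.uint8)
    k=np.zeros_like(m);k[y0:y1,x0:x1]=m[y0:y1,x0:x1]
    v,u=np.nonzero(k); print(n,len(u),u.mean(),v.mean(),u.min(),u.max(),v.min(),v.max())
    print(at(c,(u.mean(),v.mean()),.125)); print('rect',cv2.minAreaRect(np.c_[u,v].astype(np.float32)))
c=r.calibration('top')
# blue caps centroid at z=.085, base disc
im=np.load('top.npy');h=cv2.cvtColor(im,cv2.COLOR_RGB2HSV)
m=((h[...,0]>100)&(h[...,0]<125)&(h[...,1]>150)&(h[...,2]>100)).astype(np.uint8);m[:235]=0;m[300:]=0;m[:,:200]=0;m[:,275:]=0
n,l,s,ce=cv2.connectedComponentsWithStats(m)
for i in range(1,n):
    if s[i,4]>10: print('cap',s[i,4],ce[i],at(c,ce[i],.083))
m=((h[...,0]<6)|(h[...,0]>174))&(h[...,1]>170)&(h[...,2]>120);m[:,:200]=0;m[:,290:]=0;m[:190]=0;m[300:]=0
n,l,s,ce=cv2.connectedComponentsWithStats(m.astype(np.uint8))
for i in range(1,n):
    if s[i,4]>3: print('red',s[i],ce[i],at(c,ce[i],.045))
E
```

```text
top 388 230.70103092783506 267.4639175257732 219 241 254 279
[0.49545817 0.180278   0.125     ]
rect ((229.2000274658203, 267.10003662109375), (27.280029296875, 19.677398681640625), 26.56505012512207)
scene 545 398.8 203.47706422018348 388 413 187 217
[0.5037162  0.18100724 0.125     ]
rect ((397.8517150878906, 203.97933959960938), (31.640329360961914, 23.08664321899414), 41.633541107177734)
cap 53 [232.18867925 248.45283019] [0.5365538  0.18505167 0.083     ]
cap 50 [251.4 257.6] [0.52004287 0.14909148 0.083     ]
cap 52 [213.48076923 260.36538462] [0.51390216 0.21853354 0.083     ]
cap 52 [252.5 279.5] [0.47971153 0.14572646 0.083     ]
cap 52 [214.57692308 282.11538462] [0.47389424 0.21472445 0.083     ]
cap 50 [234.26 291.66] [0.45703253 0.17814258 0.083     ]
red [255 202  22  36 158] [266.02531646 216.74050633] [0.60580701 0.12788278 0.045     ]
```

View pics/crop.png

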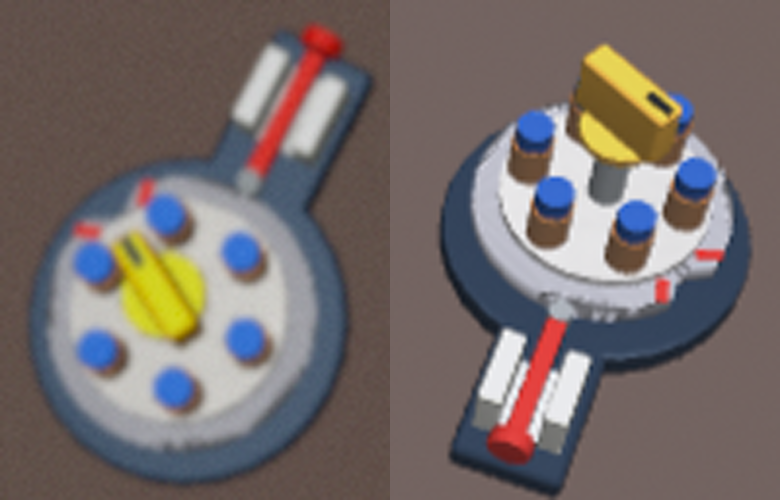

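The axis from the mean of the caps is (0.497, 0.182), and the caps sit 40 mm from it, which fits the sizes given. The notch and bar point at about 35° and the pin at about -26°, so the joint is at about 0.23 rad, which is within its range. I'll move above the knob and look from near.

Request:
servo_tool([
  [-0.5,-0.4,0.05,0,0,0,-1],
  [-0.97,-0.8,0.08,0,0,0,-1],
  [-0.97,-0.8,0.08,0,0,0,-1],
  [-0.97,-0.8,0.08,0,0,0,-1],
  [-0.97,-0.8,0.08,0,0,0,-1],
  [-0.97,-0.8,0.08,0,0,0,-1],
  [-0.97,-0.8,0.08,0,0,0,-1],
  [-0.97,-0.8,0.08,0,0,0,-1],
  [-0.97,-0.8,0.08,0,0,0,-1],
  [-0.97,-0.8,0.08,0,0,0,-1],
  [-0.97,-0.8,0.08,0,0,0,-1],
  [-0.97,-0.8,0.08,0,0,0,-1],
  [-0.97,-0.8,0.08,0,0,0,-1],
  [-0.97,-0.8,0.08,0,0,0,-1],
  [-0.97,-0.8,0.08,0,0,0,-1],
  [-0.97,-0.8,0.08,0,0,0,-1],
  [-0.97,-0.8,0.08,0,0,0,-1],
  [-0.97,-0.8,0.08,0,0,0,-1],
  [-0.97,-0.8,0.08,0,0,0,-1],
  [-0.97,-0.8,0.08,0,0,0,-1],
])

```text
time_s: 1.77
tool_pos: [0.4789, 0.2118, 0.1997]
tool_rot: [0.171, 0.985, -0.0, -0.0]
ft_force: [0.7, 0.5, 0.4]
width: 0.0853
finger_force: 0.0
```

Request:
servo_tool([
  [-0.97,-0.8,0,0,0,-0.5,-1],
  [-0.5,-0.4,0,0,0,-1,-1],
  [0,0,0,0,0,-1,-1],
  [0,0,0,0,0,-1,-1],
  [0,0,0,0,0,-1,-1],
  [0,0,0,0,0,-1,-1],
  [0,0,0,0,0,-1,-1],
  [0,0,0,0,0,-1,-1],
  [0,0,0,0,0,-1,-1],
  [0,0,0,0,0,-1,-1],
  [0,0,0,0,0,-1,-1],
  [0,0,0,0,0,-1,-1],
  [0,0,0,0,0,-1,-1],
  [0,0,0,0,0,-0.6,-1],
  [0,0,0,0,0,-0.5,-1],
  [0,0,0,0,0,0,-1],
])

```text
time_s: 3.1
tool_pos: [0.4983, 0.1807, 0.1996]
tool_rot: [-0.298, 0.955, -0.0, -0.0]
ft_force: [-0.6, 0.9, -0.0]
width: 0.0854
finger_force: 0.0
```

```bash
python3 - <<'E'
from h import *
im,c=snap('wrist','w1'); np.save('w1.npy',im)
from scipy.spatial.transform import Rotation as Ro
s=r.get_state();R=Ro.from_quat(s['tool_rot']).as_matrix()
print(s['time_s'],s['tool_pos'],s['ft_force'],s['joint_positions'],s['width']);print(R, 'yang',np.degrees(np.arctan2(R[1,1],R[0,1])))
E
```

```text
3.15 [0.49834894 0.18089453 0.19967752] [0.58833748 0.28707381 0.16825162] [-0.42298706  0.26604013 -0.00586441  1.91287425  0.00204259  0.96334316
  1.74508956] 0.08545402209950445
[[-8.23010437e-01 -5.68025990e-01 -5.43619580e-04]
 [-5.68025851e-01  8.23010616e-01 -3.97247560e-04]
 [ 6.73051624e-04 -1.81489135e-05 -9.99999773e-01]] yang 124.61268640950586
```

View pics/w1.png

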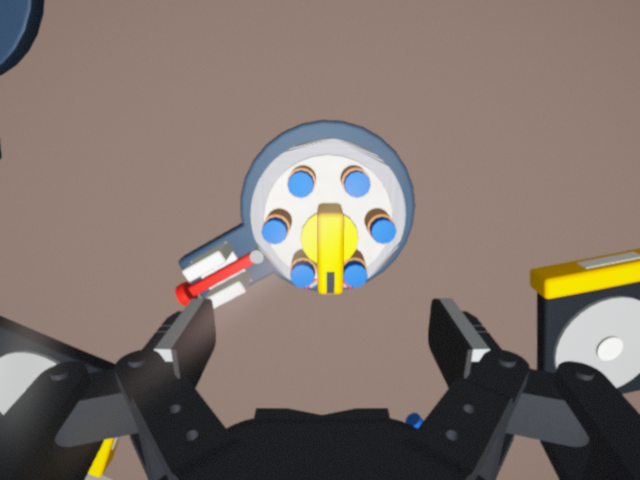

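The bar stands upright in the wrist view, with its top face running from about (330,213) to (330,293) and the dark stroke at the lower, notch end. The caps surround it. I'll compute the axis and the yaw from these.

```bash
python3 - <<'E'
from h import *
im=np.load('w1.npy');c=r.calibration('wrist');h=cv2.cvtColor(im,cv2.COLOR_RGB2HSV)
m=((h[...,0]>100)&(h[...,0]<120)&(h[...,1]>170)&(h[...,2]>130)).astype(np.uint8);m[:150]=0;m[300:]=0;m[:,:250]=0;m[:,410:]=0
n,l,s,ce=cv2.connectedComponentsWithStats(m);L=[]
for i in range(1,n):
    if s[i,4]>100: L.append(at(c,ce[i],.083)[:2]);print(s[i,4],L[-1])
print('caps',np.mean(L,0))
y=(h[...,0]>18)&(h[...,0]<35)&(h[...,1]>150)&(h[...,2]>90)
E=[]
for v in (255,265,285): 
    u=np.nonzero(y[v,280:380])[0]+280;print(v,u.min(),u.max());
    if v!=255:E.append(at(c,((u.min()+u.max())/2,v),.136))
d=E[1]-E[0];print(E,'bar deg',np.degrees(np.arctan2(d[1],d[0])))
col=np.nonzero(y[190:310,322])[0]+190;print(col.min(),col.max(),at(c,(330,col.max()),.136))
print('pin',at(c,(257,258),.04),at(c,(185,294),.04))
E
```

```text
175 [0.4716332  0.21978097]
257 [0.51291314 0.22349603]
caps [0.49227317 0.2216385 ]
255 307 352
265 318 343
285 318 341
[array([0.50075414, 0.18952064, 0.136     ]), array([0.51182246, 0.19652692, 0.136     ])] bar deg 32.333924016329654
215 293 [0.51604816 0.19985845 0.136     ]
pin [0.561137   0.15582801 0.04      ] [0.62852567 0.11985638 0.04      ]
```

Along the bar I'm on target, and the yaw agrees to 2°. Across the bar, the two cameras put the axis 0 to 6 mm along tool +y. I'll shift 3 mm, go lower, and compare the finger tips with the bar directly.

Request:
servo_tool([
  [0,0.05,0.4,0,0,0,-1],
  [0,0.05,0.6,0,0,0,-1],
  [0,0.05,0.7,0,0,0,-1],
  [0,0,0.7,0,0,0,-1],
  [0,0,0.6,0,0,0,-1],
  [0,0,0.3,0,0,0,-1],
  [0,0,0,0,0,0,-1],
  [0,0,0,0,0,0,-1],
])

```text
time_s: 3.82
tool_pos: [0.4969, 0.1843, 0.1337]
tool_rot: [-0.298, 0.955, -0.0, -0.0]
ft_force: [0.2, 0.7, 1.1]
width: 0.0853
finger_force: 0.0
```

```bash
python3 - <<'E'
from h import *
im,c=snap('wrist','w2'); np.save('w2.npy',im)
s=r.get_state();print(s['time_s'],s['tool_pos'])
h=cv2.cvtColor(im,cv2.COLOR_RGB2HSV)
y=(h[...,0]>18)&(h[...,0]<35)&(h[...,1]>150)&(h[...,2]>90)
for v in range(240,400,20):
    u=np.nonzero(y[v,230:430])[0]+230
    if len(u): print(v,u.min(),u.max(),at(c,((u.min()+u.max())/2,v),.136))
E
```

```text
3.8667 [0.49732312 0.18447819 0.13423428]
240 326 340 [0.46995685 0.17168526 0.136     ]
260 290 359 [0.47890182 0.17375411 0.136     ]
280 288 361 [0.48615407 0.17879573 0.136     ]
300 298 351 [0.49367325 0.18402348 0.136     ]
320 308 342 [0.50136092 0.18963093 0.136     ]
340 308 342 [0.50948601 0.19528632 0.136     ]
```

View pics/w2.png

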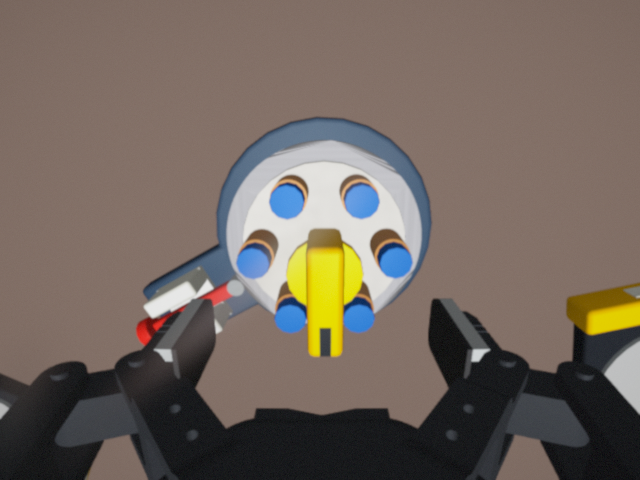

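The bar is centred at u=325 and the fingers' midpoint is at 322.5. That means about +1.5 mm in tool y and +1.5 mm in tool x, with the yaw right. Descending to grip height and closing.

Request:
servo_tool([
  [0.08,0.08,0.3,0,0,0,-1],
  [0,0,0.5,0,0,0,-1],
  [0,0,0.5,0,0,0,-1],
  [0,0,0.3,0,0,0,-1],
  [0,0,0,0,0,0,1],
  [0,0,0,0,0,0,1],
  [0,0,0,0,0,0,1],
  [0,0,0,0,0,0,1],
  [0,0,0,0,0,0,1],
  [0,0,0,0,0,0,1],
  [0,0,0,0,0,0,1],
  [0,0,0,0,0,0,1],
  [0,0,0,0,0,0,1],
  [0,0,0,0,0,0,1],
  [0,0,0,0,0,0,1],
  [0,0,0,0,0,0,1],
], grip_force=40)

```text
time_s: 5.2
tool_pos: [0.4952, 0.1849, 0.1024]
tool_rot: [-0.298, 0.954, 0.0, 0.0]
ft_force: [-0.4, -1.3, 5.0]
width: 0.0155
finger_force: 42.3
```

Gripped at 15.5 mm with low side forces. The turn to the pin is about 60°, clockwise, which is +z in the tool frame.

Request:
servo_tool([
  [0,0,0,0,0,0.5,1],
  [0,0,0,0,0,0.8,1],
  [0,0,0,0,0,0.8,1],
  [0,0,0,0,0,0.8,1],
  [0,0,0,0,0,0.8,1],
  [0,0,0,0,0,0.8,1],
  [0,0,0,0,0,0.8,1],
  [0,0,0,0,0,0.8,1],
  [0,0,0,0,0,0.8,1],
  [0,0,0,0,0,0.8,1],
  [0,0,0,0,0,0.8,1],
  [0,0,0,0,0,0.8,1],
  [0,0,0,0,0,0.8,1],
  [0,0,0,0,0,0.8,1],
  [0,0,0,0,0,0.8,1],
  [0,0,0,0,0,0.8,1],
  [0,0,0,0,0,0.8,1],
  [0,0,0,0,0,0.8,1],
  [0,0,0,0,0,0.8,1],
  [0,0,0,0,0,0.1,1],
])

```text
time_s: 6.87
tool_pos: [0.4951, 0.1858, 0.1024]
tool_rot: [0.22, 0.976, 0.001, 0.0]
ft_force: [-0.6, 1.5, 5.1]
width: 0.0156
finger_force: 42.5
```

```bash
python3 - <<'E'
from h import *
from scipy.spatial.transform import Rotation as Ro
s=r.get_state();R=Ro.from_quat(s['tool_rot']).as_matrix()
print(s['time_s'],s['tool_pos'],s['ft_force'],s['wrist_torque'],s['width'],s['finger_force'],'bar',np.degrees(np.arctan2(R[1,1],R[0,1]))-90)
a,_=snap('top','t2');b,_=snap('scene','s2')
f=lambda x:cv2.resize(x,(390,500),interpolation=cv2.INTER_CUBIC)
cv2.imwrite('pics/crop2.png',np.hstack([f(a[195:320,190:290]),f(b[175:305,340:440])])[:,:,::-1])
E
```

```text
6.8667 [0.4951167  0.18580753 0.10241768] [-0.55525415  1.46032353  5.10349114] [ 0.1359079   0.1808689  -0.07769412] 0.015612818477868459 42.54796415450983 bar -25.397643801108842
```

View pics/crop2.png

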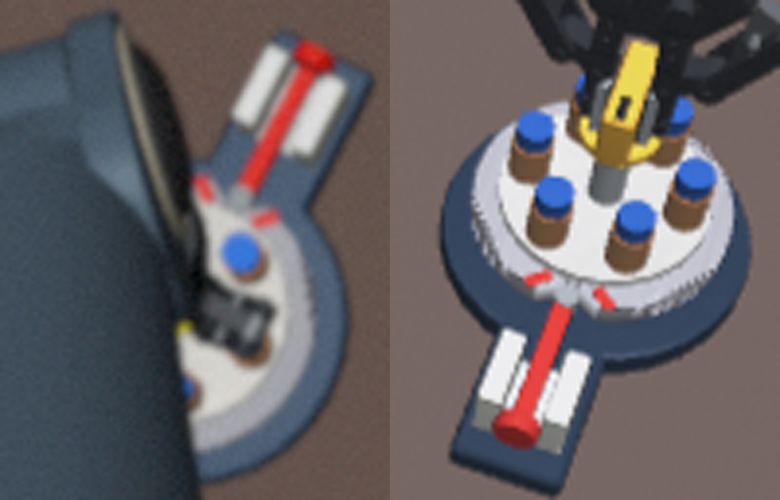

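The pin's roller has moved inward by about 9 mm and sits between the two red marks. Release and lift straight up.

Request:
servo_tool([
  [0,0,0,0,0,0,-1],
  [0,0,0,0,0,0,-1],
  [0,0,0,0,0,0,-1],
  [0,0,0,0,0,0,-1],
  [0,0,0,0,0,0,-1],
  [0,0,0,0,0,0,-1],
  [0,0,0,0,0,0,-1],
  [0,0,0,0,0,0,-1],
  [0,0,-0.4,0,0,0,-1],
  [0,0,-0.8,0,0,0,-1],
  [0,0,-1,0,0,0,-1],
  [0,0,-1,0,0,0,-1],
  [0,0,-1,0,0,0,-1],
  [0,0,-1,0,0,0,-1],
  [0,0,-0.8,0,0,0,-1],
  [0,0,-0.4,0,0,0,-1],
  [0,0,0,0,0,0,-1],
  [0,0,0,0,0,0,-1],
])

```text
time_s: 8.47
tool_pos: [0.4946, 0.1847, 0.2299]
tool_rot: [0.219, 0.976, 0.0, 0.0]
ft_force: [-0.5, 0.4, -0.8]
width: 0.0856
finger_force: 0.0
```

```bash
python3 - <<'E'
from h import *
s=r.get_state();print(s['time_s'],s['tool_pos'],s['ft_force'],s['width'])
a,_=snap('wrist','w3');b,_=snap('scene','s3')
f=lambda x:cv2.resize(x,(390,500),interpolation=cv2.INTER_CUBIC)
cv2.imwrite('pics/crop3.png',np.hstack([cv2.resize(a[100:350,200:395],(390,500)),f(b[175:305,340:440])])[:,:,::-1])
E
```

```text
8.4667 [0.49461781 0.18472532 0.22988006] [-0.49273952  0.44553871 -0.80638163] 0.08561455600386005
```

View pics/crop3.png

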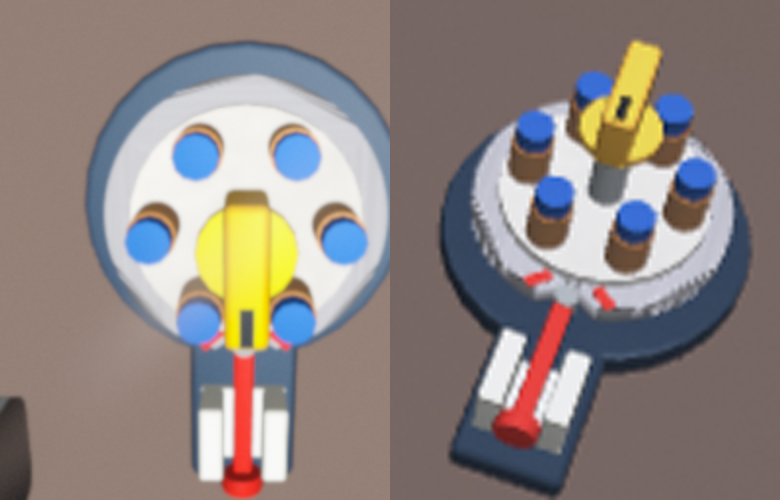

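The bar lines up with the pin, the roller is seated between the red marks, and the gripper is clear.

```bash
python3 -c "from workcell import r; print(r.hand_in())"
```

```text
the job is handed in; nothing more can be done
None
```

I turned the loaded carousel about 60° clockwise until its red pin seated in the notch, let go and lifted clear, never touching the empty carousel; the job was handed in at about 8.6 s (no verdict came back).

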